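# Sort the counter kit back into the tasting board and the labelling caddy

### The job

The tasting is over: sort the loose kit lying about on the counter back to where it belongs. On the wooden tasting board the dish of olives sits in the wide well and the cup of picks in the narrow one; in the labelling caddy the roll of labels lies flat in its round well and the two markers are pushed down sideways into the two pairs of spring clips, one in each, until they snap in fully. Keep the cup and the dish upright and leave everything released and at rest.

Things in the scene. Friction and masses are not known exactly. Their poses are not given: they have to be found in the camera images.
- pick_cup: Cup of tasting picks, loose: grey round cup, 56 mm across at the foot widening to 64 mm at its rim 62 mm up, full of wooden picks that stand up to 70 mm. Grasp it round the body, about 45 mm up. Origin: centre of its underside, z up its axis. About 0.08 kg.
- olive_dish: Small grey round dish of olives, loose: 66 mm across at the foot, 68 mm at the rim, 34 mm high. Grasp it across the rim from outside. Origin: centre of its underside, z up. About 0.13 kg. (A like dish at the far back of the counter, beyond reach, is not part of the job.)
- label_roll: Roll of white price labels lying flat, loose: 60 mm outside diameter, 32 mm high, small core hole on top. Grasp it across the diameter. Origin: centre of its underside, z up. About 0.07 kg. (Another roll and another marker lie in the far right corner by the display, beyond reach: they are not part of the job.)
- marker_1_mid (a point): Marker pen lying on the counter, loose: round white rod with a black cap, 138 mm long, barrel 17 mm and cap 18 mm across, 20 g; it can roll. The point is on its axis, midway along its length, 9 mm above the counter at the start; y runs along the pen, cap at -y. Which end points where does not matter.
- marker_2_mid (a point): The other marker, the same in every respect and interchangeable. To seat one: hold it by its middle, lay it over the middle of a clip row, along the row, and push straight down; the leaves spread and it snaps under their beads. This takes about 5 N (the push falls off as it snaps, then rises when it is home on the seat).
- tasting_board: Tasting board, fixed: brown wood, 112 mm (x) by 228 mm (y), 14 mm thick, a dark wooden bar 12 mm wide and 19 mm high across each end. Origin: centre of its underside, y lengthwise, z up. Two round wells sunk 6 mm (floor 8 mm above the origin), both at x 0: the wide one, 92 mm in diameter, at y +46 mm for the dish; the narrow one, 72 mm, at y -54 mm for the cup.
- label_caddy: Labelling caddy, fixed: grey plastic, 104 (x) by 224 (y) by 12 mm. Origin: centre of underside, y lengthwise, z up. Roll well: 78 mm in diameter, floor 6 mm above the origin, at x 0, y +58. Two clip rows along x at y -16 and y -76: each has clips 13 mm wide at x -30 and +30, free between them for fingers, tops at z 39, mouth 27 wide; a seated marker's axis lies at z 23.5, middle at x 0. (mm)
There are look-alikes about, which are no part of the job. What is shaped like the olive_dish but purple is not meant.

How it is judged:
At the end, for the whole second after the job is handed in: Dish in the wide well (within 16 mm of its centre), cup in the narrow (11 mm), roll in the caddy's well (12 mm), each flat on the floor (3 mm, 0.1 rad), at rest; a marker in each clip row: axis 19 to 27.5 mm above the caddy's underside, within 4 mm and 0.12 rad of the row, midway within 15 mm (x of olive_dish in the frame of tasting_board between -0.016 and 0.016 m and y of olive_dish in the frame of tasting_board between 0.03 and 0.062 m and z of each of olive_dish, pick_cup in the frame of tasting_board below 0.011 m and angle between each of olive_dish, pick_cup, label_roll's own z axis and vertical below 0.1 rad and linear speed of each of olive_dish, pick_cup, label_roll below 0.02 m/s and x of pick_cup in the frame of tasting_board between -0.011 and 0.011 m and y of pick_cup in the frame of tasting_board between -0.065 and -0.043 m and x of label_roll in the frame of label_caddy between -0.012 and 0.012 m and y of label_roll in the frame of label_caddy between 0.046 and 0.07 m and z of label_roll in the frame of label_caddy below 0.009 m and (((x of marker_1_mid in the frame of label_caddy between -0.015 and 0.015 m and y of marker_1_mid in the frame of label_caddy between -0.02 and -0.012 m and z of marker_1_mid in the frame of label_caddy between 0.019 and 0.0275 m and angle between the y axis of marker_1_mid and the x axis of label_caddy, either way round below 0.12 rad) and (x of marker_2_mid in the frame of label_caddy between -0.015 and 0.015 m and y of marker_2_mid in the frame of label_caddy between -0.08 and -0.072 m and z of marker_2_mid in the frame of label_caddy between 0.019 and 0.0275 m and angle between the y axis of marker_2_mid and the x axis of label_caddy, either way round below 0.12 rad)) or ((x of marker_1_mid in the frame of label_caddy between -0.015 and 0.015 m and y of marker_1_mid in the frame of label_caddy between -0.08 and -0.072 m and z of marker_1_mid in the frame of label_caddy between 0.019 and 0.0275 m and angle between the y axis of marker_1_mid and the x axis of label_caddy, either way round below 0.12 rad) and (x of marker_2_mid in the frame of label_caddy between -0.015 and 0.015 m and y of marker_2_mid in the frame of label_caddy between -0.02 and -0.012 m and z of marker_2_mid in the frame of label_caddy between 0.019 and 0.0275 m and angle between the y axis of marker_2_mid and the x axis of label_caddy, either way round below 0.12 rad)))); the robot touches nothing.
It fails at once if the cup of picks is tipped by more than 0.5 rad (angle between pick_cup's own z axis and vertical above 0.5 rad).
It fails at once if the olive dish is tipped by more than 0.5 rad (angle between olive_dish's own z axis and vertical above 0.5 rad).
It also fails if it takes over 117 s, if anything falls off the work surface, if the arm or the gripper's body presses on something with over 40 N, if the wrist force passes 120 N, or if a joint passes its speed limit or range.

### The arm

A 6-joint arm with a two-finger parallel gripper is mounted at the origin on a cart in front of the work surface, level with it; the furniture and walls round the work are solid. World frame = base frame: x ahead of the robot, y to its left, z up, the work surface at z = 0. Lengths are in m, angles in rad, forces in N, time in s.
With the tool pointing down it reaches from about 0.35 to 0.85 m from the base axis. Payload 8.1 kg.
Tool frame: the origin (TCP) lies midway between the tips of the shut fingers; the grasp point (between the pads) lies 19 mm behind it; x points along the fingers, y is the direction in which the jaws open and shut, and the axes are right-handed (so a half turn about x gives the same grasp; the last joint's range is limited). The gripper opens to 93 mm and grips with 3 to 60 N. Pads are 15 mm wide; open, the fingers measure 128 mm over their backs; the gripper's body (75 mm by 188 mm) begins 65 mm behind the grasp point.
Start: joints at [-0.085, 0.13, 1.488, -0, 1.523, -0.085], TCP at [0.6, 0, 0.219] pointing down, gripper open.
Joint ranges: [-2.96, 2.96], [-0.89, 2.26], [0.02, 2.5], [-1.34, 4.48], [0, 2.73], [-2.66, 2.66]. Speed limits (rad/s): [2.39, 2.39, 2.79, 3.14, 3.14, 3.14].

### API

Orientations are given as a unit quaternion [w, x, y, z].
In Python, from rig import arm gives the robot as it stands. The module is installed in compiled form; this text tells all that it offers. Calls block until the motion is done:
- arm.move_pose(position, orientation): joint-space move of the TCP to a pose.
- arm.line_to(position, ori=None, speed=0.15): straight line of the TCP; ori=None keeps the orientation; speed is the mean speed in m/s.
- arm.move_joints(angles): joint-space move.
- arm.gripper_to(opening, f_grip=None): finger opening in m; f_grip is the grip in N (None keeps the last); returns when the fingers have stopped.
- arm.wait(seconds).
- arm.inverse_kinematics(position, orientation): joint angles nearest the present ones, or None.
- arm.state(): the state.
- arm.grab_frame(name): name is "scene" or "side" or "wrist"; returns (picture, depth): 384x512x3 uint8, red, green, blue; 384x512 float32, m along the optical axis (not along the pixel's ray), 0 where there is no reading.
- arm.get_calibration(name): a dict with "mtx" (3x3 intrinsics, pixels), "world_to_cam" (4x4, takes a point from world to camera coordinates). Camera axes: x right, y up, looking along -z (the intrinsics and any distortion apply to the point x, -y, -z); pixel columns grow to the right and rows downward; lengths in m; the calibration is good to about 2 mm. A picture is of the moment at which its call begins: read the wrist's pose just before it. get_calibration takes no time and is no camera call; for the wrist camera it gives the pose at the moment of the call.
A pose or a line that the arm cannot do raises arm.Unreachable and nothing moves.
- arm.sign_off(): hands the job in, once; it reports no verdict.
Trained networks look in the newest picture that a camera, given by its name, has taken for a name from the list of things; names that differ only in an ending like _2 or _b are one class to them, and where a whole thing is asked for, a point or a joint stands for the part that bears it (a point fixed in the world has none). Each returns a list of dicts, best first, with "p" (0 to 1); they miss things now and then, are a little off and sometimes report something else, mostly with a low value. They report only what shows in the picture. A call takes as long as a camera call. They do not tell look-alikes from the thing itself.
- arm.outline_of(name, camera): "region" (384x512 bool, what is visible of it) and "extent" ([left, top, width, height] in pixels, round what is visible of it).
- arm.mark_of(name, camera): "at" ([row, column] in pixels: a listed point, or the origin of a listed thing).
The state is a dict: "t": time; "joint_positions": joint angles; "joint_velocities": joint speeds; "joint_torque": joint torques, N m; "tool_pos": TCP position; "ee_rot": TCP orientation; "contact_force": force on the tool from outside, world axes, zero at the start; "moment": the same for the moment, N m; "gripper_width": finger opening in m.
Only numpy, scipy, OpenCV 4.12 (cv2) and the standard library are available. Lean on these libraries where they do the work, as an engineer would, in place of code of your own. Each camera call takes 0.05 s, during which the arm holds its last target. There are 200 camera calls.

## Working session

There is one attempt and no reset: what is moved stays moved. The work goes in short steps, each a Python script; the robot and the scene stay as the last script left them, time stands still between calls to the robot, and variables do not carry over. Pictures are saved under pics/ and viewed, about 12 in all and at most 16, crops included, and the job is handed in when it is done.

```bash
mkdir -p pics
cat > h.py <<'E'
import numpy as np, cv2, time
from rig import arm
def save(name,img): cv2.imwrite('pics/'+name+'.png',cv2.cvtColor(img,cv2.COLOR_RGB2BGR))
def pts(cal,depth,rc):
    rc=np.atleast_2d(rc); d=depth[rc[:,0].astype(int),rc[:,1].astype(int)]
    K=np.array(cal['mtx']); x=(rc[:,1]-K[0,2])/K[0,0]*d; y=(rc[:,0]-K[1,2])/K[1,1]*d
    P=np.c_[x,-y,-d,np.ones(len(d))]
    W=(np.linalg.inv(np.array(cal['world_to_cam']))@P.T).T[:,:3]
    return W[d>0]
E
python3 - <<'E'
from h import *
print(arm.state()['t'])
for c in ['scene','side','wrist']:
    cal=arm.get_calibration(c); im,d=arm.grab_frame(c); save(c+'0',im)
    np.savez('f_'+c,im=im,d=d,mtx=cal['mtx'],world_to_cam=cal['world_to_cam'])
    for n in ['pick_cup','olive_dish','label_roll','marker_1_mid','tasting_board','label_caddy']:
        for o in arm.outline_of(n,c):
            if o['p']<.2: continue
            W=pts(cal,d,np.argwhere(o['region']))
            if len(W): print(c,n,round(o['p'],2),o['extent'],'med',np.median(W,0).round(3),'lo',np.percentile(W,2,0).round(3),'hi',np.percentile(W,98,0).round(3))
print(arm.state()['t'])
E
```

```text
0.0
scene pick_cup 0.9 [263.2, 226.7, 28.9, 30.4] med [ 0.455 -0.095  0.047] lo [ 0.431 -0.116  0.008] hi [ 0.49  -0.056  0.069]
scene olive_dish 0.82 [284.2, 208.2, 26.2, 28.5] med [ 0.561 -0.022  0.02 ] lo [ 0.525 -0.057  0.   ] hi [0.598 0.044 0.034]
scene olive_dish 0.73 [167.4, 150.4, 23.6, 18.8] med [0.41  0.425 0.021] lo [0.379 0.395 0.001] hi [0.444 0.465 0.035]
scene marker_1_mid 0.64 [209.3, 194.0, 41.9, 10.2] med [0.459 0.157 0.015] lo [0.425 0.098 0.003] hi [0.492 0.208 0.02 ]
scene marker_1_mid 0.34 [279.0, 210.9, 30.5, 22.3] med [ 0.559 -0.023  0.021] lo [ 0.523 -0.06   0.001] hi [0.592 0.011 0.036]
scene tasting_board 0.75 [182.1, 155.5, 81.2, 36.3] med [0.496 0.294 0.012] lo [0.388 0.238 0.004] hi [0.607 0.354 0.02 ]
scene label_caddy 0.73 [292.5, 248.5, 100.8, 65.7] med [ 0.535 -0.248  0.012] lo [ 0.432 -0.295  0.001] hi [ 0.65  -0.194  0.035]
side pick_cup 0.79 [257.1, 216.7, 22.3, 31.3] med [ 0.455 -0.102  0.046] lo [ 0.432 -0.118  0.005] hi [ 0.49  -0.058  0.069]
side olive_dish 0.85 [185.2, 153.2, 23.0, 11.6] med [0.41  0.415 0.021] lo [0.38  0.393 0.   ] hi [0.4
[... 550 characters left out ...]
d [ 0.538 -0.252  0.012] lo [ 0.433 -0.298  0.002] hi [ 0.649 -0.196  0.034]
wrist pick_cup 0.6 [102.2, 214.0, 58.6, 46.8] med [ 0.448 -0.067  0.042] lo [ 0.43  -0.089  0.003] hi [ 0.477 -0.055  0.067]
wrist olive_dish 0.8 [190.2, 161.7, 65.5, 61.4] med [ 0.558 -0.027  0.015] lo [ 0.528 -0.056  0.003] hi [0.59  0.008 0.033]
wrist label_roll 0.96 [184.1, 48.9, 59.4, 62.6] med [0.552 0.101 0.032] lo [0.525 0.072 0.001] hi [0.58  0.126 0.033]
wrist marker_1_mid 0.63 [105.0, 0.0, 68.4, 90.5] med [0.475 0.137 0.016] lo [ 0.447  0.097 -0.001] hi [0.502 0.176 0.019]
wrist label_caddy 0.77 [135.5, 311.1, 167.9, 64.8] med [ 0.525 -0.222  0.011] lo [ 0.436 -0.277  0.002] hi [ 0.65  -0.192  0.035]
1.05
```

Run:
```python
import cv2,numpy as np
a=cv2.imread('pics/scene0.png')[130:330,130:430]
cv2.imwrite('pics/sceneC.png',cv2.resize(a,None,fx=2.66,fy=2.66,interpolation=cv2.INTER_CUBIC))
```

```text
(no output)
```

View pics/sceneC.png

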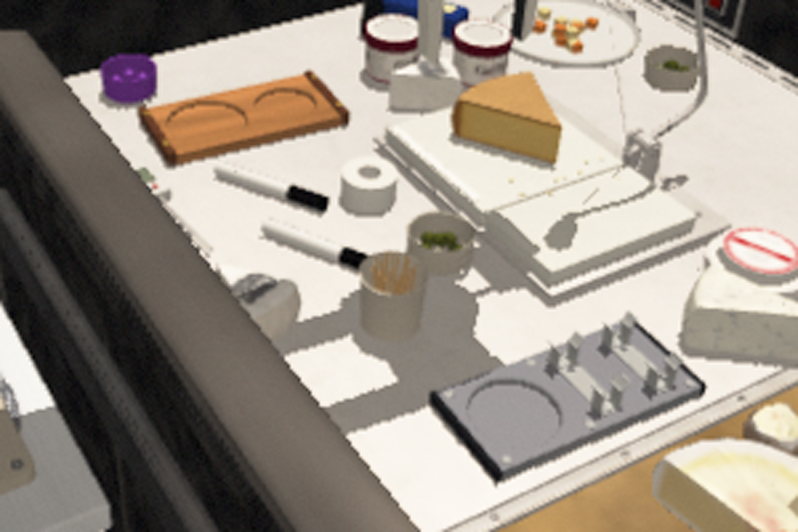

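View pics/wrist0.png

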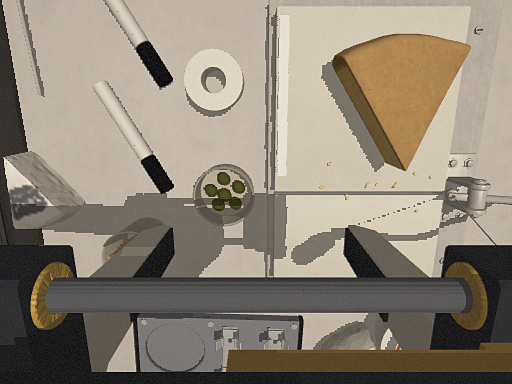

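View pics/scene0.png

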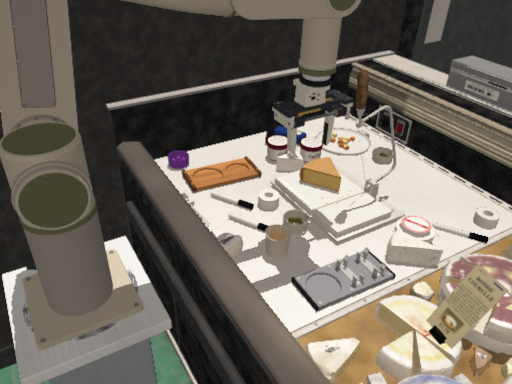

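The olive_dish candidates in the scene picture are grey at (297,221), purple at (178,159), which is the decoy, and grey at the far back (382,156). The rolls are at (268,199) and, in the far corner, (487,216). The markers are at (232,200), (249,222) and, far off, (460,232). There is only one cup, at (277,240). I choose the grey dish at (297,221), the roll at (268,199) and the two near markers. The wrist view confirms them: olives (223,193), roll (213,80), markers (138,42) and (133,136). Next I'll look at the fixtures and the loose items from close by.

```bash
cat >> h.py <<'E'
from scipy.spatial.transform import Rotation as R
def quat(a):
    "tool pointing down, jaw axis (tool y) at world angle a"
    y=np.array([np.cos(a),np.sin(a),0]);x=np.array([0,0,-1.]);z=np.cross(x,y)
    q=R.from_matrix(np.c_[x,y,z]).as_quat(); return [q[3],q[0],q[1],q[2]]
def shot(name):
    cal=arm.get_calibration('wrist'); im,d=arm.grab_frame('wrist'); save(name,im)
    np.savez('f_'+name,im=im,d=d,mtx=cal['mtx'],world_to_cam=cal['world_to_cam']); return cal,im,d
E
python3 - <<'E'
from h import *
s=arm.state(); q=s['ee_rot']; M=R.from_quat([q[1],q[2],q[3],q[0]]).as_matrix(); print(M.round(2))
C=np.linalg.inv(np.array(arm.get_calibration('wrist')['world_to_cam'])); print(C.round(3))
off=C[:3,3]-s['tool_pos']; print('off',off)
for i,(x,y) in enumerate([(.52,.12),(.53,-.09),(.53,-.34)]):
    t=np.array([x,y,.3])
    if i==0: t=np.array([.5,.14,.25])
    if i==1: t=np.array([.53,-.06,.25]);
    if i==2: t=np.array([.54,-.38,.25])
    try: arm.move_pose(t,q)
    except arm.Unreachable: print('unr',t); continue
    arm.wait(.2)
    shot('w%d'%(i+1)); print(i,arm.state()['t'])
ims=[cv2.imread('pics/w%d.png'%i) for i in (1,2,3)]
cv2.imwrite('pics/w123.png',np.vstack([np.hstack([cv2.resize(ims[0],(400,300)),cv2.resize(ims[1],(400,300))]),np.hstack([cv2.resize(ims[2],(400,300))]*2)]))
E
```

```text
[[ 0.  1. -0.]
 [-0. -0. -1.]
 [-1.  0.  0.]]
[[ 1.     0.001  0.     0.599]
 [-0.001  0.969  0.248  0.068]
 [ 0.    -0.248  0.969  0.384]
 [ 0.     0.     0.     1.   ]]
off [-0.00115729  0.06812467  0.1656536 ]
0 2.0333
1 3.1083
2 4.575
```

View pics/w123.png

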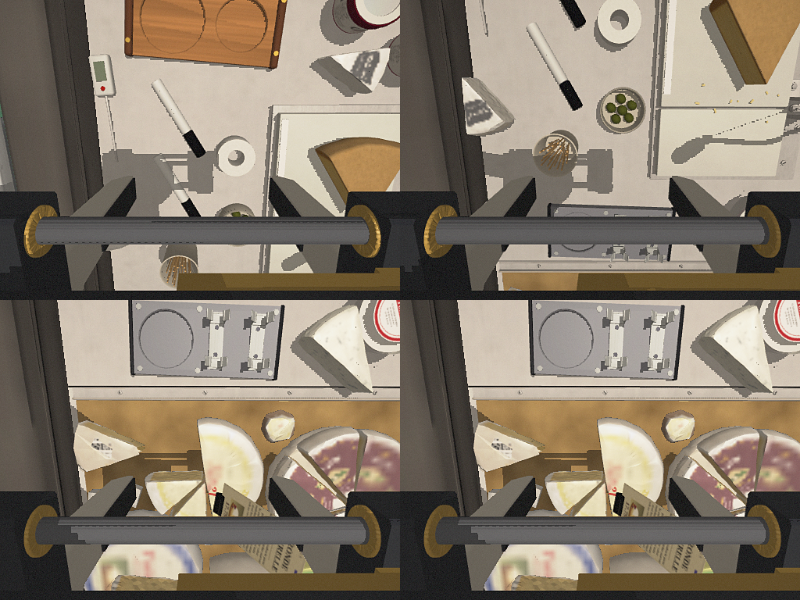

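Upper left shows the board (cut off at the top, wide well on the low-x side), both markers, the roll and a thermometer. Upper right shows the dish (620,110), cup (555,150) and markers. The bottom row shows the whole caddy, with the roll well on the low-x side. I'll take one more board view and then compute the poses.

```bash
cat >> h.py <<'E'
def cloud(f):
    rc=np.argwhere(f['d']>0); return pts(f,f['d'],rc)
def sel(P,x0,x1,y0,y1,z0,z1): 
    return P[(P[:,0]>x0)&(P[:,0]<x1)&(P[:,1]>y0)&(P[:,1]<y1)&(P[:,2]>z0)&(P[:,2]<z1)]
def rect(P): 
    r=cv2.minAreaRect((P[:,:2]*1000).astype(np.float32)); return [np.round(v,2) for v in r]
def circ(P,r=None):
    "enclosing circle of convex hull, mm"
    c,rr=cv2.minEnclosingCircle((P[:,:2]*1000).astype(np.float32)); return np.round(c,1),round(rr,1),len(P)
E
python3 - <<'E'
from h import *
arm.move_pose([.5,.2,.25],quat(0)); arm.wait(.2); shot('w4')
F={n:np.load('f_%s.npz'%n) for n in ['scene','side','w1','w2','w3','w4','wrist']}
C={n:cloud(f) for n,f in F.items()}
for n in ['w4','scene','side']:
    P=sel(C[n],.36,.64,.2,.38,.0115,.024); print(n,'board',rect(P),len(P),'ends z',np.percentile(P[:,2],[50,99]).round(4))
    P=sel(C[n],.40,.60,.25,.34,.0065,.0095)
    for a,b in ((.40,.50),(.50,.6)): print('  well',circ(P[(P[:,0]>a)&(P[:,0]<b)]))
for n in ['w3','scene','side']:
    P=sel(C[n],.40,.67,-.32,-.17,.0095,.045); print(n,'caddy',rect(P),len(P))
    P=sel(C[n],.43,.53,-.29,-.2,.0045,.0075); print('  well',circ(P))
    P=sel(C[n],.40,.67,-.32,-.17,.034,.045); print('  clips',rect(P),len(P))
    print('table z',np.median(sel(C[n],.3,.8,-.4,.4,-.01,.005)[:,2]).round(4))
for n in ['w1','w2','wrist','scene']:
    print(n,'roll',circ(sel(C[n],.5,.6,.06,.14,.029,.036)),'dish',circ(sel(C[n],.515,.6,-.07,.02,.03,.037)),'cup',circ(sel(C[n],.41,.51,-.13,-.04,.055,.064)))
    for b in ((.42,.51,.08,.22),(.40,.51,-.05,.09)):
        P=sel(C[n],*b,.006,.022)
        if len(P)>50: print('   marker',rect(P),len(P), P[:,2].max().round(4))
E
```

```text
w4 board [array([488.57, 271.93]), array([165.35, 251.36]), np.float64(85.0)] 10964 ends z [0.0139 0.0198]
  well (array([456.3, 302.4]), 46.6, 4288)
  well (array([545.8, 297.6]), 47.7, 2837)
scene board [array([487.98, 275.73]), array([166.55, 252.06]), np.float64(86.14)] 872 ends z [0.0147 0.0217]
  well (array([449.2, 295.5]), 61.9, 206)
  well (array([546.7, 301.9]), 46.1, 117)
side board [array([489.85, 275.91]), array([160.79, 250.5 ]), np.float64(84.53)] 640 ends z [0.0143 0.0207]
  well (array([447.1, 296.3]), 60.9, 157)
  well (array([547.1, 306.9]), 48.5, 101)
w3 caddy [array([ 543.85, -244.81]), array([103.16, 224.6 ]), np.float64(87.96)] 14230
  well (array([ 485.6, -242.6]), 39.5, 3509)
  clips [array([ 589.83, -246.61]), array([72.81, 91.54]), np.float64(88.01)] 476
table z 0.0006
scene caddy [array([ 543.63, -244.13]), array([103.75, 226.52]), np.float64(87.61)] 2414
  well (array([ 472.4, -248.5]), 56.3, 460)
  clips [array([ 589.78, -245.64]), array([73.21, 90.35]), np.float64(88.2)] 90
table z 0.0008
side caddy [array([ 544.01, -245.65]), array([105.55, 226.11]), n
[... 684 characters left out ...]
rker [array([458.74,  35.1 ]), array([ 17.7 , 132.65]), np.float64(29.19)] 1668 0.0206
wrist roll (array([552.2,  99. ]), 30.3, 2353) dish (array([559.1, -24.6]), 34.6, 455) cup (array([451. , -73.8]), 27.9, 249)
   marker [array([446.12, 123.26]), array([80.56, 98.02]), np.float64(31.08)] 1938 0.0207
   marker [array([459.11,  34.77]), array([ 17.8 , 131.65]), np.float64(29.48)] 1822 0.0209
scene roll (array([552.1,  98.9]), 33.4, 190) dish (array([559.1, -24.9]), 36.5, 80) cup (array([461.2, -83.9]), 34.0, 181)
   marker [array([452.07, 152.39]), array([ 86.6 , 131.03]), np.float64(11.45)] 272 0.0219
   marker [array([453.71,  38.8 ]), array([ 41.2 , 114.65]), np.float64(15.34)] 227 0.0205
```

View pics/w4.png

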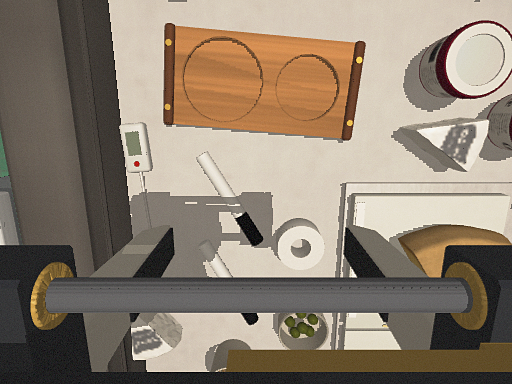

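The full board is in view: wide well at (223,79), narrow well at (307,87), a thermometer to its lower left at (137,150), and marker 1 at (230,198). The rectangle fits picked up the neighbouring objects, so I'll refit with the outlines and hull filters.

Run:
```python
from h import *
from scipy.optimize import least_squares
F={n:np.load('f_%s.npz'%n) for n in ['w1','w2','w4','wrist']}
o=arm.outline_of('tasting_board','wrist')[0]; print(o['p'],o['extent'])
P=pts(F['w4'],F['w4']['d'],np.argwhere(o['region']&(F['w4']['d']>0)))
P=P[(P[:,2]>.006)&(P[:,2]<.025)&(P[:,1]>.225)]; print('board',rect(P)); bc=P
W=P[(P[:,2]<.0105)]
for a,b in ((.38,.505),(.505,.6)):
    Q=W[(W[:,0]>a)&(W[:,0]<b)&(W[:,1]>.245)&(W[:,1]<.34)]; m=np.median(Q[:,:2],0); 
    r=.049 if a<.5 else .039
    for _ in range(5): Q=Q[np.hypot(*(Q[:,:2]-m).T)<r]; m=np.array(circ(Q)[0])/1000
    print('well',circ(Q),np.median(Q[:,2]))
for n in F:
    P=cloud(F[n])
    for c0 in ((.46,.155),(.459,.035)):
        a=np.radians(29.3+90); u=np.array([np.cos(a),np.sin(a)]); D=P[:,:2]-c0
        t=D@u; s=D@np.array([-u[1],u[0]])
        Q=P[(abs(t)<.085)&(abs(s)<.02)&(P[:,2]>.007)&(P[:,2]<.024)]
        if len(Q)>300: print(n,'marker',rect(Q),len(Q))
```

```text
0.57 [163.0, 20.6, 202.7, 119.7]
board [array([502.39, 298.18]), array([110.69, 228.4 ]), np.float64(85.01)]
well (array([456.3, 302.5]), 46.6, 4716) 0.007678641358785265
well (array([556.5, 293.7]), 36.6, 3021) 0.00772684318279504
w1 marker [array([462.46, 156.55]), array([ 17.68, 137.22]), np.float64(31.03)] 1554
w1 marker [array([455.83,  40.27]), array([ 17.58, 130.62]), np.float64(29.25)] 1185
w2 marker [array([487.22, 115.22]), array([17.86, 42.29]), np.float64(30.87)] 601
w2 marker [array([457.62,  37.11]), array([ 17.7 , 137.25]), np.float64(29.19)] 1782
w4 marker [array([462.68, 156.96]), array([ 18.05, 136.77]), np.float64(30.68)] 1404
w4 marker [array([457.63,  37.51]), array([ 16.87, 137.31]), np.float64(29.18)] 661
wrist marker [array([472.78, 139.33]), array([18.3 , 98.02]), np.float64(31.08)] 1617
wrist marker [array([457.64,  37.38]), array([ 17.8 , 137.65]), np.float64(29.48)] 1955
```

Run:
```python
from h import *
C={n:cloud(np.load('f_%s.npz'%n)) for n in ['w1','w2','w3','w4','scene']}
def hi(l,n,*b):
    P=sel(C[n],*b,.004,.6); print(l,n,len(P), 'maxz',P[:,2].max().round(3) if len(P) else '', 'lo',P.min(0).round(3) if len(P) else '','hi',P.max(0).round(3) if len(P) else '')
hi('cheese by cup','w2',.36,.425,-.13,.03)
hi('tray','w2',.6,.66,-.12,.08)
hi('tray edge','w2',.595,.61,-.12,.08)
hi('right of caddy','w3',.66,.74,-.34,-.15)
hi('below caddy','w3',.42,.64,-.36,-.302)
hi('left of caddy','w3',.33,.43,-.3,-.19)
hi('board right','w4',.62,.72,.22,.36)
hi('board far','w4',.42,.64,.36,.45)
hi('front rail','w4',.25,.37,.1,.4)
```

```text
cheese by cup w2 1167 maxz 0.049 lo [ 0.36  -0.059  0.004] hi [ 0.389 -0.007  0.049]
tray w2 8309 maxz 0.036 lo [ 0.608 -0.12   0.007] hi [0.66  0.08  0.036]
tray edge w2 304 maxz 0.016 lo [ 0.608 -0.12   0.007] hi [0.61  0.079 0.016]
right of caddy w3 4355 maxz 0.054 lo [ 0.661 -0.33   0.004] hi [ 0.74  -0.204  0.054]
below caddy w3 39738 maxz 0.371 lo [ 0.42  -0.36   0.004] hi [ 0.64  -0.327  0.371]
left of caddy w3 0 maxz  lo  hi 
board right w4 4663 maxz 0.064 lo [0.673 0.22  0.004] hi [0.72  0.353 0.064]
board far w4 0 maxz  lo  hi 
front rail w4 28711 maxz 0.091 lo [0.25  0.1   0.004] hi [0.364 0.389 0.091]
```

Run:
```python
from h import *
for n in ['w1','w4','w2','scene']:
    P=cloud(np.load('f_%s.npz'%n))
    for y0,y1 in ((.0,.09),(.09,.2)):
        print(n,y0,[(x,float(Q[:,2].max().round(3))) for x in (.28,.3,.32,.33,.34,.35,.36,.37,.38,.39) if len(Q:=sel(P,x,x+.01,y0,y1,.004,.2))])
```

```text
w1 0.0 [(0.28, 0.088), (0.3, 0.083), (0.32, 0.052), (0.35, 0.01)]
w1 0.09 [(0.28, 0.087), (0.3, 0.083), (0.32, 0.053), (0.33, 0.017), (0.34, 0.017), (0.35, 0.018), (0.36, 0.017)]
w4 0.0 [(0.3, 0.082), (0.33, 0.047), (0.34, 0.048), (0.35, 0.047)]
w4 0.09 [(0.28, 0.087), (0.3, 0.083), (0.32, 0.053), (0.33, 0.017), (0.34, 0.017), (0.35, 0.017), (0.36, 0.016)]
w2 0.0 [(0.28, 0.087), (0.3, 0.084), (0.32, 0.053), (0.33, 0.048), (0.34, 0.048), (0.35, 0.047)]
w2 0.09 [(0.28, 0.084), (0.3, 0.083), (0.32, 0.053), (0.35, 0.012)]
scene 0.0 [(0.28, 0.09), (0.3, 0.084), (0.33, 0.05), (0.34, 0.049), (0.35, 0.013), (0.38, 0.005)]
scene 0.09 [(0.28, 0.088), (0.3, 0.084), (0.34, 0.019), (0.35, 0.018), (0.36, 0.015), (0.39, 0.005)]
```

The rail only starts at x<0.33, so every grasp clears it. I'll start with the dish and then the roll.

```bash
cat >> h.py <<'E'
rad=np.radians
B=np.array([.5024,.2982]); Bu=np.array([np.cos(rad(175)),np.sin(rad(175))])
Cc=np.array([.5438,-.2448]); Cu=np.array([np.cos(rad(177.96)),np.sin(rad(177.96))])
def pick(xy,a,z,op,f,top=.16):
    arm.gripper_to(op); arm.move_pose([*xy,top],quat(a)); arm.line_to([*xy,z+.05],speed=.25)
    arm.line_to([*xy,z],speed=.1); arm.gripper_to(0,f); w=arm.state()['gripper_width']
    arm.line_to([*xy,top],speed=.2); print('picked w',round(w,4),'after lift',round(arm.state()['gripper_width'],4),'t',arm.state()['t'])
def place(xy,a,z,rel,top=.2):
    arm.move_pose([*xy,top],quat(a)); arm.line_to([*xy,z+.04],speed=.2); arm.line_to([*xy,z],speed=.05)
    s=arm.state(); print('at',np.round(s['tool_pos'],4),'F',np.round(s['contact_force'],1),'w',round(s['gripper_width'],4))
    arm.gripper_to(rel); arm.line_to([*xy,top],speed=.2); print('t',arm.state()['t'])
E
python3 - <<'E'
from h import *
pick([.5592,-.0247],rad(90),.010,.088,15,top=.2)
place(B+.046*Bu,rad(85),.0195,.085)
pick([.5521,.0989],rad(90),.009,.08,15,top=.2)
place(Cc+.058*Cu,rad(87.96),.0165,.074)
E
```

```text
picked w 0.0679 after lift 0.0678 t 11.975
at [0.4567 0.3023 0.0195] F [-0.4  0.6 -1.5] w 0.0681
t 16.65
picked w 0.0594 after lift 0.0601 t 20.8417
at [ 0.486  -0.2428  0.0165] F [0.3 0.4 0.1] w 0.0596
t 25.525
```

Run:
```python
from h import *
pick([.4606,-.0865],0,.026,.09,12,top=.22)
place(B-.054*Bu,rad(85),.035,.085,top=.22)
# look again at board and markers
arm.move_pose([.5,.17,.25],quat(0)); arm.wait(.2); shot('w5'); 
P=cloud(np.load('f_w5.npz'))
print('dish',circ(sel(P,.4,.505,.25,.36,.0385,.046)),'want',B+.046*Bu,'cup',circ(sel(P,.505,.61,.24,.35,.063,.073)),'want',B-.054*Bu)
for c0 in ((.46,.155),(.459,.035)):
    a=np.radians(29.3+90); u=np.array([np.cos(a),np.sin(a)]); D=P[:,:2]-c0
    t=D@u; s=D@np.array([-u[1],u[0]])
    Q=P[(abs(t)<.085)&(abs(s)<.02)&(P[:,2]>.007)&(P[:,2]<.024)]; print('marker',rect(Q),len(Q))
print(arm.state()['t'],arm.state()['contact_force'])
```

```text
picked w 0.0638 after lift 0.0636 t 30.6583
at [0.5562 0.2935 0.0348] F [ 0.1 -0.3 -0.2] w 0.0636
t 35.6
dish (array([456.4, 301.9]), 34.6, 538) want [0.45657504 0.30220916] cup (array([554.5, 293.3]), 32.6, 1012) want [0.55619451 0.29349359]
marker [array([462.23, 156.51]), array([ 17.91, 136.96]), np.float64(31.2)] 1466
marker [array([447.02,  56.17]), array([17.19, 94.5 ]), np.float64(28.96)] 823
37.0417 [-0.18360161  0.10398769 -0.18085534]
```

View pics/w5.png

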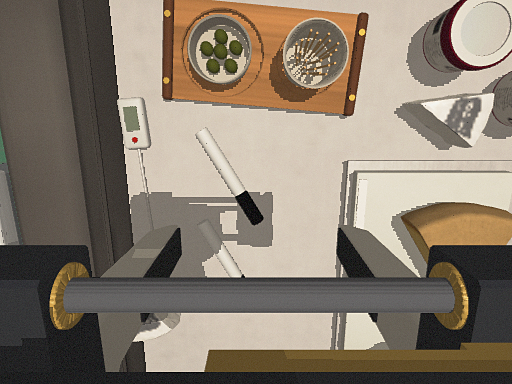

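Dish and cup are both seated, at (220,50) and (315,52). Next is marker 1, into the far row.

```bash
cat >> h.py <<'E'
def snap(row,flip=0):
    xy=Cc+row*Cu; a=rad(-2.04)
    arm.move_pose([*xy,.15],quat(a)); arm.line_to([*xy,.045],speed=.15); arm.wait(.15)
    f0=arm.state()['contact_force'][2]; log=[]
    for z in np.arange(.040,.0125,-.0015):
        arm.line_to([*xy,z],speed=.03); s=arm.state(); f=s['contact_force'][2]-f0
        log.append((round(s['tool_pos'][2]*1000,1),round(f,1)))
        if f>14 and z<.022: break
        if f>30: break
    print(log,'w',round(s['gripper_width'],4))
    arm.gripper_to(.03); arm.line_to([*xy,.15],speed=.15)
    print('t',arm.state()['t'])
def look(n):
    arm.move_pose([.56,-.36,.25],quat(0)); arm.wait(.2); shot(n); P=cloud(np.load('f_%s.npz'%n))
    print('roll',circ(sel(P,.44,.53,-.30,-.19,.035,.042)),'want',Cc+.058*Cu)
    for row in (-.016,-.076):
        c=Cc+row*Cu; Q=sel(P,c[0]-.022,c[0]+.022,c[1]-.09,c[1]+.09,.018,.06)
        v=np.array([-Cu[1],Cu[0]])*-1; D=Q[:,:2]-c; out=Q[(abs(D@v)<.085)&(abs(D@v)>.04)]
        mid=Q[abs(D@v)<.02]
        for l,X in (('ends',out),('mid',mid)):
            if len(X)>20: print(row,l,rect(X),len(X),'top z',np.percentile(X[:,2],98).round(4),'want',c)
E
python3 - <<'E'
from h import *
pick([.4624,.1567],rad(31),.0015,.05,40,top=.15)
snap(-.076)
look('w6')
E
```

```text
picked w 0.0157 after lift 0.0161 t 41.125
[(np.float64(39.7), np.float64(1.0)), (np.float64(38.3), np.float64(0.8)), (np.float64(36.8), np.float64(0.6)), (np.float64(35.3), np.float64(0.5)), (np.float64(33.8), np.float64(-0.7)), (np.float64(32.3), np.float64(0.0)), (np.float64(30.9), np.float64(0.4)), (np.float64(29.7), np.float64(1.1)), (np.float64(28.4), np.float64(1.6)), (np.float64(26.8), np.float64(3.9)), (np.float64(25.0), np.float64(3.4)), (np.float64(23.3), np.float64(2.7)), (np.float64(21.6), np.float64(2.9)), (np.float64(19.9), np.float64(0.1)), (np.float64(18.5), np.float64(-0.1)), (np.float64(17.0), np.float64(-1.0)), (np.float64(16.6), np.float64(5.0)), (np.float64(16.4), np.float64(15.2))] w 0.0162
t 49.8333
roll (array([ 485.4, -243.3]), 30.3, 2133) want [ 0.48583676 -0.24273536]
-0.076 ends [array([ 618.83, -248.46]), array([137.07,  17.96]), np.float64(87.82)] 852 top z 0.034 want [ 0.61975183 -0.24750539]
-0.076 mid [array([ 618.49, -247.44]), array([39.44, 16.92]), np.float64(87.51)] 577 top z 0.0325 want [ 0.61975183 -0.24750539]
```

View pics/w6.png

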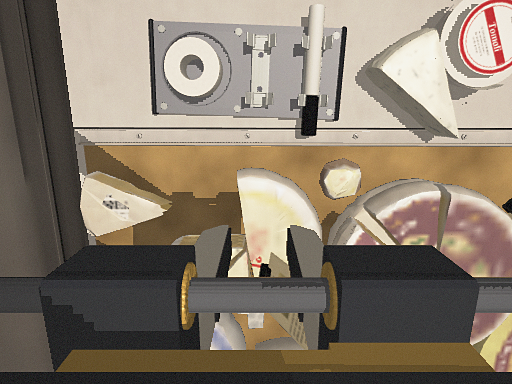

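The marker is home: a snap dip followed by a rise to 15 N, top at 32.5 mm, and it lies along the row at (313,70). The roll sits in its well at (193,67). Now marker 2.

Run:
```python
from h import *
pick([.4576,.0373],rad(29.3),.0015,.05,40,top=.15)
snap(-.016)
look('w7')
```

```text
picked w 0.0158 after lift 0.0161 t 55.6333
[(np.float64(39.7), np.float64(-0.0)), (np.float64(38.3), np.float64(0.5)), (np.float64(36.9), np.float64(-0.6)), (np.float64(35.3), np.float64(0.0)), (np.float64(33.9), np.float64(0.3)), (np.float64(32.4), np.float64(0.2)), (np.float64(30.9), np.float64(-0.5)), (np.float64(29.7), np.float64(1.8)), (np.float64(28.3), np.float64(1.7)), (np.float64(26.8), np.float64(2.9)), (np.float64(25.0), np.float64(3.6)), (np.float64(23.3), np.float64(3.0)), (np.float64(21.7), np.float64(2.4)), (np.float64(20.0), np.float64(-0.2)), (np.float64(18.5), np.float64(-0.2)), (np.float64(17.1), np.float64(-1.0)), (np.float64(16.5), np.float64(4.8)), (np.float64(16.4), np.float64(16.7))] w 0.0161
t 63.8917
roll (array([ 485.4, -243.4]), 30.3, 2133) want [ 0.48583676 -0.24273536]
-0.016 ends [array([ 558.39, -246.19]), array([136.93,  17.88]), np.float64(88.36)] 844 top z 0.0344 want [ 0.55978986 -0.24536956]
-0.016 mid [array([ 558.62, -245.27]), array([39.78, 16.89]), np.float64(87.73)] 573 top z 0.0327 want [ 0.55978986 -0.24536956]
-0.076 ends [array([ 618.72, -248.48]), array([136.97,  17.78]), np.float64(87.96)] 849 top z 0.034 want [ 0.61975183 -0.24750539]
-0.076 mid [array([ 618.62, -247.47]), array([39.95, 16.83]), np.float64(87.91)] 581 top z 0.0328 want [ 0.61975183 -0.24750539]
```

View pics/w7.png

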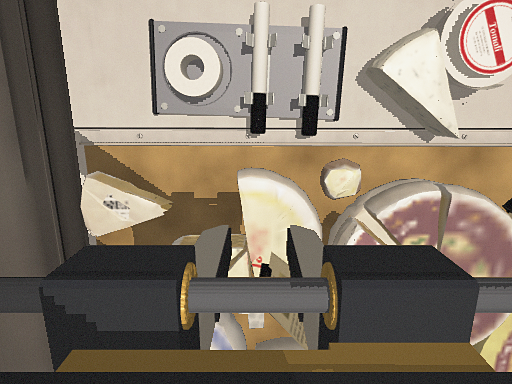

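Both markers are seated at (261,65) and (313,68), and the roll is in its well. One numeric check of the board, then I'll hand in.

Run:
```python
from h import *
arm.move_pose([.5,.15,.25],quat(0)); arm.wait(.3); shot('w8'); P=cloud(np.load('f_w8.npz'))
d=sel(P,.4,.505,.25,.36,.0385,.046); c=sel(P,.505,.61,.24,.35,.063,.073)
print('dish',circ(d),np.percentile(d[:,2],98),'cup',circ(c),np.median(c[:,2]),'want',B+.046*Bu,B-.054*Bu)
arm.sign_off(); print(arm.state()['t'])
```

```text
dish (array([456.3, 301.7]), 34.5, 420) 0.04233622122913222 cup (array([554.7, 293.2]), 32.7, 912) 0.06910235429689951 want [0.45657504 0.30220916] [0.55619451 0.29349359]
the job is handed in; nothing more can be done
the job is handed in; nothing more can be done
```

The job is done and handed in at about 66 s. The dish and cup are on the tasting board, the roll is in the caddy's well, and one marker is snapped into each clip row.

- **Dish and cup:** in the last check both were within about 2 mm of their well centres. The dish rim stood at 42 mm, as expected for a dish flat on the 8 mm floor. I didn't measure tilt angles directly.
- **Roll:** within about 1 mm of its well centre, with its top at the expected height.
- **Markers:** both pushes showed the snap, with the force dropping off and then rising to about 15 N on the seat. Each pen's top is at about 32.7 mm, so its axis is at about 24 mm. Each is about 1 mm off its row, within 0.01 rad of it and centred to about 1 mm.

The arm was clear of everything at hand-in. No check failed or disagreed, and the hand-in reports no verdict.

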